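# Open the lamp housing of the microscope light

## Task

The bulb in the lower of the two lamp housings, the one whose cap has a straight upright bar grip, is to be changed. Press that cap down against its spring, twist it about a quarter turn anticlockwise (seen from above) to free it from its lugs, lift it off and set it down gently, grip upwards, flat inside the round steel parts tray; do not drop it. Leave the cap with the round knob on its housing.

Things in the scene. Friction and masses are not known exactly. Their poses are not given: they have to be found in the camera images.
- cap: Aluminium bayonet cap, 120 g: disc 64 mm wide, 12 mm thick; two ears 16 mm wide, 5 mm thick, flush with the underside, reach 43 mm out along its +x and -x; on top an upright bar grip along x, 54 long, 14 wide (y), 34 mm tall. Origin: centre of underside, z up; bar z 12 to 46 mm. Starts locked in the housing, x axes parallel. Grip the bar low, across its width; fingertips fit down to the disc.
- housing: Lower housing, fixed: grey finned round body 104 mm wide, rim 62 mm high. Origin: centre of underside. Locked, the cap's underside is at z 51.4 mm on a spring plate (4 N; 9 N at the 10 mm bottom). Lips (inner radius 35 mm) hold the ears. Press 7 to 10 mm, then turn anticlockwise from above (+yaw); 72 to 130 degrees on (best 90) the ears lie in the gaps: lift; clear after 15 mm. Clockwise blocked.
- tray: Empty round shallow steel parts tray, fixed to the table: 170 mm across the rim, 14 mm high, inner floor about 144 mm across and 4 mm above the table. Origin: centre of its underside.
- other_cap: Bystander, to be left alone: the same kind of cap with a round knob (32 mm across, 28 mm tall) instead of a bar, on the taller lamp housing (same grey finned body, foot 116 mm across, rim 78 mm above the table). Origin: centre of its underside, 67.4 mm above the table; knob top 107 mm above the table.
Mind the look-alikes: they are no part of the job. Leave any green or yellow look-alike of the cap alone.

How it is judged:
On the way, in this order (a step that is already met when the one before it is completed fails the run):
1. the cap is pressed down at least 5 mm before it is turned (z of cap in the frame of housing below 0.0464 m and angle between the x axis of cap and the x axis of housing, either way round below 0.3 rad and horizontal distance between cap and housing below 0.01 m).
2. the cap, still down in its housing, is turned about a quarter turn (within 22 degrees) (angle between the x axis of cap and the y axis of housing, either way round below 0.385 rad and horizontal distance between cap and housing below 0.01 m and z of cap in the frame of housing below 0.055 m).
3. the cap is lifted clear of the housing (z of cap in the frame of housing above 0.07 m), for 0.1 s.
At the end, for the whole second after the job is handed in: The cap lies flat and upright (grip up, within 6 degrees) on the floor of the parts tray, its centre within 40 mm of the tray's centre, released and at rest; the round-knob cap is still on its housing within 10 mm of where it was (horizontal distance between cap and tray below 0.04 m and z of cap in the frame of tray below 0.008 m and angle between cap's own z axis and vertical below 0.1 rad and linear speed of cap below 0.02 m/s and contact force between the fingers and cap below 0.1 N and distance of other_cap from where it was at the start of the episode below 0.01 m); the robot touches nothing.
It fails at once if the cap with the round knob is taken out of its place (moved more than 15 mm) (distance of other_cap from where it was at the start of the episode above 0.015 m).
It fails at once if the cap is dropped from more than about 30 mm above the tray or table (contact force between the fingers and cap below 0.05 N and linear speed of cap above 0.35 m/s and height (world z) of cap above 0.03 m).
It also fails if it takes over 56 s, if anything falls off the work surface, if the arm or the gripper's body presses on something with over 40 N, if the wrist force passes 120 N, or if a joint passes its speed limit or range.

## Robot

A 6-joint arm with a two-finger parallel gripper is mounted at the origin on the work surface. World frame = base frame: x ahead of the robot, y to its left, z up, the work surface at z = 0. Lengths are in m, angles in rad, forces in N, time in s.
With the tool pointing down it reaches from about 0.425 to 0.95 m from the base axis. Payload 3.5 kg.
Tool frame: the origin (TCP) lies on the centre line of the jaws, within the pads' length; the fingertips stand 11 mm ahead of it and the grasp point (between the pads) lies 8 mm behind it; y points along the fingers, x is the direction in which the jaws open and shut, and the axes are right-handed (so a half turn about y gives the same grasp; the last joint's range is limited). The gripper opens to 85 mm and grips with 20 to 120 N. Pads are 22 mm wide; open, the fingers measure 114 mm over their backs; the gripper's body (76 mm by 85 mm) begins 54 mm behind the grasp point. The pads swing forward as they close: fully open they stand 13 mm farther back than shut.
Start: joints at [1.011, 0.286, 1.577, -0, 1.279, -0.15], TCP at [0.269, 0.619, 0.242] pointing down, gripper open.
Joint ranges: [-2.77, 2.77], [-0.9, 2.22], [0.21, 2.48], [-1.53, 4.67], [0.24, 2.81], [-2.84, 2.84]. Speed limits (rad/s): [2.79, 2.79, 3.14, 3.14, 3.14, 3.14].

## Interface

Orientations are given as a unit quaternion [x, y, z, w].
In Python, from plant import get_state, read_camera, sign_off gives the robot as it stands.
- The arm moves only by the shell command python3 -m inch 'ROWS' [FORCE]. ROWS is JSON, a list of rows, each an object of numbers: "ax", "ay", "az": the turn, a rotation vector about the tool's x, y, z in rad; "x", "y", "z": the shift along the tool's x, y, z in mm; "hand": the closure, from -1 (fully open) to 1 (shut). In form: [{"ax": .., "ay": .., "az": .., "x": .., "y": .., "z": .., "hand": ..}, ...]. A call has 1 to 5 rows; each row shifts and turns the commanded pose from where the row before left it, along the tool's axes as they then stand; what a row does not reach is not made up. A row lasts 1/12 s, in which the tool goes at most 41.7 mm and 7.16 degrees, less where a joint would pass 70% of its speed; a pose out of reach is approached as far as the arm can. A call with a gripper value outside its range is refused whole. The fingers move at their own pace and stop on an object; FORCE is the grip in N (left out, the last holds). Time passes only in rows, so rows that do not move let the fingers close. It gives the time, the measured TCP pose, the force and the opening at its end, in the units of the state.
- get_state(): the state, without advancing time (a new reading comes with each control period).
- read_camera(name): name is "side" or "top"; returns a dict with "img" (400x640x3 uint8, red, green, blue), "fov_y" (degrees; the focal length in pixels is half the picture's height over the tangent of half this angle, whatever the lens; pixels are square), "cx", "cy" (the principal point, pixels), "T" (4x4, takes a point from camera to world coordinates). Camera axes: x right, y down, z forward; pixel columns grow to the right and rows downward; lengths in m; the calibration is good to about 2 mm. A picture is of the moment at which its call begins. There is no depth.
- sign_off(): hands the job in, once; it reports no verdict.
The state is a dict: "time": time; "qpos": joint angles; "dq": joint speeds; "joint_efforts": joint torques, N m; "eef_pos": TCP position; "tcp_rot": TCP orientation; "contact_force": force on the tool from outside, world axes, zero at the start; "wrist_torque": the same for the moment, N m; "opening": opening from 0.0 (shut) to 1.0 (fully open).
Only numpy, scipy, OpenCV 4.12 (cv2) and the standard library are available. Lean on these libraries where they do the work, as an engineer would, in place of code of your own. Each camera call takes 0.05 s, during which the arm holds its last target. There are 200 camera calls.

## Working session

There is one attempt and no reset: what is moved stays moved. The work goes in short steps, Python scripts to look and compute and a shell command to move; the robot and the scene stay as the last step left them, time stands still between calls to the robot, and variables do not carry over. Pictures are saved under pics/ and viewed, about 8 in all and at most 12, crops included, and the job is handed in when it is done.

```bash
mkdir -p pics; python3 - <<'E'
from plant import get_state, read_camera
import cv2
s=get_state(); print(s)
for n in("top","side"):
    c=read_camera(n); print(n,c["fov_y"],c["cx"],c["cy"],c["T"]); cv2.imwrite(f"pics/{n}0.png",c["img"][:,:,::-1])
E
```

```text
{'time': 0.0, 'qpos': array([ 1.01099977e+00,  2.87211485e-01,  1.57817341e+00,  2.79808231e-06,
        1.27861812e+00, -1.50004544e-01]), 'dq': array([-7.57818149e-05,  1.57778177e-04,  1.93720477e-04,  1.30256641e-03,
       -6.66297987e-04, -6.45607017e-04]), 'joint_efforts': array([ 4.92517793e-04, -4.05975151e+01, -2.92631328e+01, -1.26004193e-04,
        5.79469561e-03, -1.78698400e-05]), 'eef_pos': array([0.26856713, 0.61858   , 0.24091855]), 'tcp_rot': array([ 0.59162825,  0.38703305, -0.38858271, -0.5909187 ]), 'contact_force': array([-0.19507962,  0.19762448,  0.25929093]), 'wrist_torque': array([0.03428206, 0.05644683, 0.01458024]), 'opening': 1.0022128606308784}
top 56.509310933976835 320.6022500158765 196.85528132648537 [[-0.01205115 -0.99366931  0.11169638  0.3531901 ]
 [-0.99989784  0.01111673 -0.00898477  0.11385293]
 [ 0.00768619 -0.11179325 -0.99370176  1.25196881]
 [ 0.          0.          0.          1.        ]]
side 49.928115225261536 316.24631162256543 201.20415699846725 [[ 0.99529562 -0.0441016   0.08626521  0.35865961]
 [-0.09666152 -0.51240906  0.85328395 -0.98856839]
 [ 0.00657189 -0.8576083  -0.51426142  0.74025817]
 [ 0.          0.          0.          1.        ]]
```

View pics/top0.png

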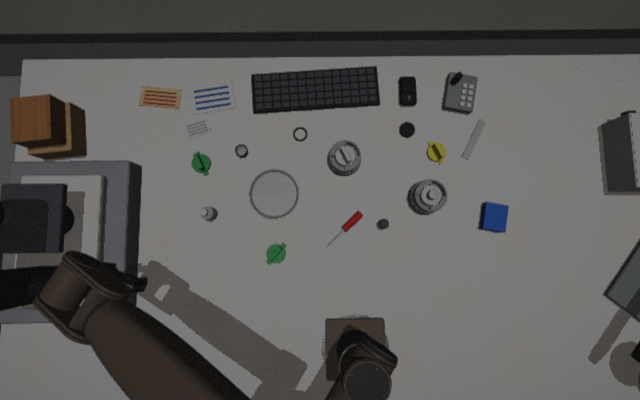

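View pics/side0.png

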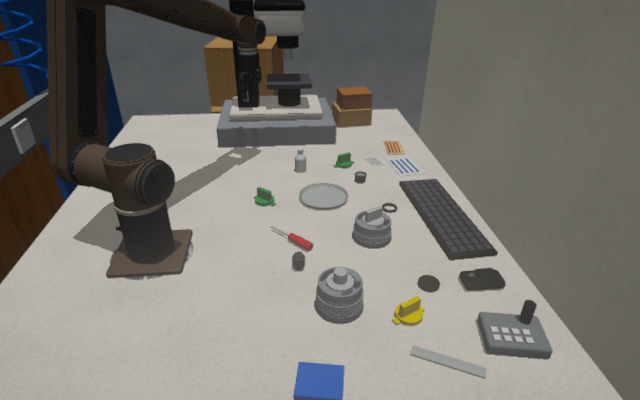

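The top picture shows the bar cap housing near (344,156), the knob housing at (428,196) and the tray at (274,193). In the side picture they are at (373,228), (340,290) and (323,196). I'll enlarge the bar cap in both.

```bash
python3 - <<'E'
import cv2,numpy as np
t=cv2.imread("pics/top0.png")[135:180,320:370]; s=cv2.imread("pics/side0.png")[200:250,345:400]
a=cv2.resize(t,(400,360),interpolation=3)  # x8
b=cv2.resize(s,(396,360),interpolation=3)  # x7.2
cv2.imwrite("pics/crop0.png",np.clip(np.hstack([a,b])*1.5,0,255).astype('uint8'))
E
cat > h.py <<'E'
import numpy as np
from plant import get_state, read_camera
from scipy.spatial.transform import Rotation as R
def ray(c,u,v,z):
    f=200/np.tan(np.radians(c["fov_y"]/2)); d=c["T"][:3,:3]@[(u-c["cx"])/f,(v-c["cy"])/f,1]; o=c["T"][:3,3]
    return (o+d*(z-o[2])/d[2])
def proj(c,p):
    f=200/np.tan(np.radians(c["fov_y"]/2)); q=c["T"][:3,:3].T@(np.array(p)-c["T"][:3,3]); return q[:2]/q[2]*f+[c["cx"],c["cy"]]
E
```

```text
(no output)
```

View pics/crop0.png

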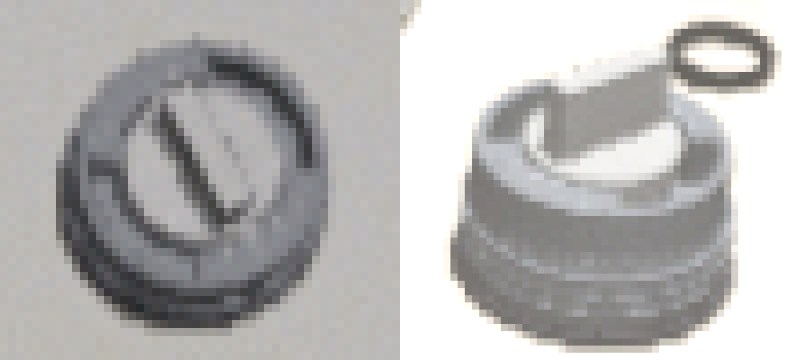

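The crop shows the bar top centred near top pixel (345.5,153.8), running from about (341.9,146) to (349.4,161.5). In the side view the bar top is centred near (374.4,209.4). The housing rim centre is near top pixel (344.6,155.4).

```bash
python3 - <<'E'
from h import *
t=read_camera("top"); s=read_camera("side")
print("bar top/top",ray(t,345.3,153.6,.0974),"bar/side",ray(s,374.3,209.3,.0974),"rim",ray(t,344.4,155.2,.062))
a,b=ray(t,341.8,146,.0974),ray(t,349.3,161.4,.0974); print(np.linalg.norm(a-b),np.degrees(np.arctan2(*(a-b)[1::-1])))
a,b=ray(s,345+157/7.2,200+72/7.2,.0974),ray(s,345+268/7.2,200+48/7.2,.0974); print("side edge",np.linalg.norm(a-b),np.degrees(np.arctan2(*(a-b)[1::-1])))
print("tray",ray(t,274,193.5,.014),ray(s,323.5,195.5,.014))
print("knob",ray(t,430,195,.107),ray(s,340,273,.107))
st=get_state(); r=R.from_quat(st["tcp_rot"]).as_matrix(); print(r)
E
```

```text
bar top/top [0.61985693 0.02358393 0.0974    ] bar/side [0.62565726 0.01974265 0.0974    ] rim [0.62274478 0.02385574 0.062     ]
0.05488464116926885 24.520852961469032
side edge 0.04942800015811554 -163.72510068463487
tray [0.50539141 0.25853367 0.014     ] [0.50839396 0.25149859 0.014     ]
knob [ 0.48388604 -0.23623517  0.107     ] [ 0.48770307 -0.25405874  0.107     ]
[[ 3.98399669e-01 -8.01348899e-04 -9.17211569e-01]
 [ 9.17210715e-01 -1.27223725e-03  3.98400409e-01]
 [-1.48616846e-03 -9.99998870e-01  2.28146897e-04]]
```

```bash
for i in 1 2 3; do python3 -m inch '[{"ay":0.12},{"ay":0.12},{"ay":0.12},{"ay":0.12},{"ay":0.12}]' >/dev/null; done; python3 -m inch '[{"ay":0.12},{"ay":0.12},{"ay":0.12},{"ay":0.12},{"ay":0.05}]'
cat >> h.py <<'E'
def togo(p,yaw_x):
    s=get_state(); r=R.from_quat(s["tcp_rot"]); w=np.degrees(np.arctan2(*r.as_matrix()[1::-1,0]))
    print("t",s["time"],"pos",s["eef_pos"].round(4),"xyaw",w.round(2),"down",r.as_matrix()[:,1].round(4),"F",s["contact_force"].round(1),"open",round(s["opening"],3),"q6",s["qpos"][5].round(2))
    print("tool shift mm",(1000*r.inv().apply(np.array(p)-s["eef_pos"])).round(1),"ay",round(-np.radians((yaw_x-w+180)%360-180),3))
E
python3 -c "
from h import *
togo([.622,.022,.16],-67)"
```

```text
t 0.2 pos [0.2687 0.6188 0.2414] xyaw 66.52 down [-8.0e-04 -1.3e-03 -1.0e+00] F [-1.1 -0.2  0.4] open 1.005 q6 -0.15
tool shift mm [-406.5   81.9 -561.8] ay 2.33validation failed for argument at $[0]...
validation failed for argument at $[0]...
validation failed for argument at $[0]...
validation failed for argument at $[0]...
```

```bash
python3 -m inch '[{"ax":0,"ay":0.12,"az":0,"x":0,"y":0,"z":0,"hand":-1},{"ax":0,"ay":0.12,"az":0,"x":0,"y":0,"z":0,"hand":-1}]'
```

```text
time: 0.37
eef_pos: [0.2688, 0.6189, 0.2419]
tcp_rot: [0.634, 0.312, -0.313, -0.634]
contact_force: [-0.2, 0.8, 0.0]
opening: 0.999
```

```bash
for i in 1 2 3; do python3 -m inch '[{"ax":0,"ay":0.12,"az":0,"x":0,"y":0,"z":0,"hand":-1},{"ax":0,"ay":0.12,"az":0,"x":0,"y":0,"z":0,"hand":-1},{"ax":0,"ay":0.12,"az":0,"x":0,"y":0,"z":0,"hand":-1},{"ax":0,"ay":0.12,"az":0,"x":0,"y":0,"z":0,"hand":-1},{"ax":0,"ay":0.12,"az":0,"x":0,"y":0,"z":0,"hand":-1}]' >/dev/null; done
python3 -m inch '[{"ax":0,"ay":0.12,"az":0,"x":0,"y":0,"z":0,"hand":-1},{"ax":0,"ay":0.12,"az":0,"x":0,"y":0,"z":0,"hand":-1},{"ax":0,"ay":0.05,"az":0,"x":0,"y":0,"z":0,"hand":-1},{"ax":0,"ay":0,"az":0,"x":0,"y":0,"z":0,"hand":-1}]'
python3 -c "
from h import *
togo([.622,.022,.16],-67)"
```

```text
time: 1.95
eef_pos: [0.2688, 0.619, 0.2419]
tcp_rot: [0.59, -0.39, 0.39, -0.589]
contact_force: [-0.4, -0.5, -0.3]
opening: 1.003
t 1.95 pos [0.2688 0.619  0.2419] xyaw -67.02 down [-4.e-04 -5.e-04 -1.e+00] F [-0.4 -0.5 -0.3] open 1.003 q6 2.18
tool shift mm [687.4  82.1  92.2] ay -0.0
```

```bash
for i in 1 2 3 4; do python3 -m inch '[{"ax":0,"ay":0,"az":0,"x":34,"y":2,"z":4.6,"hand":-1},{"ax":0,"ay":0,"az":0,"x":34,"y":2,"z":4.6,"hand":-1},{"ax":0,"ay":0,"az":0,"x":34,"y":2,"z":4.6,"hand":-1},{"ax":0,"ay":0,"az":0,"x":34,"y":2,"z":4.6,"hand":-1},{"ax":0,"ay":0,"az":0,"x":34,"y":2,"z":4.6,"hand":-1}]' >/dev/null; done
python3 -m inch '[{"ax":0,"ay":0,"az":0,"x":0,"y":0,"z":0,"hand":-1},{"ax":0,"ay":0,"az":0,"x":0,"y":0,"z":0,"hand":-1}]'
python3 - <<'E'
from h import *; import cv2
togo([.622,.022,.13],-67)
o=[]
for n,p in(("top",[.622,.022,.1]),("side",[.622,.022,.12])):
    c=read_camera(n); u,v=proj(c,p).astype(int); k=c["img"][v-40:v+40,u-40:u+40,::-1]; print(n,u-40,v-40); o.append(cv2.resize(k,(400,400),interpolation=3))
cv2.imwrite("pics/a1.png",np.clip(np.hstack(o)*1.4,0,255))
E
```

```text
time: 3.78
eef_pos: [0.6199, 0.0277, 0.2018]
tcp_rot: [0.589, -0.391, 0.39, -0.589]
contact_force: [-0.6, -0.3, -0.4]
opening: 1.0
t 3.7833 pos [0.6199 0.0277 0.2018] xyaw -67.09 down [-9.e-04  4.e-04 -1.e+00] F [-0.6 -0.3 -0.4] open 1.0 q6 1.05
tool shift mm [ 6.1 71.8 -0.2] ay -0.001
top 305 112
side 333 162[ WARN:0@4.607] global loadsave.cpp:1063 imwrite_ Unsupported depth image for selected encoder is fallbacked to CV_8U.
```

View pics/a1.png

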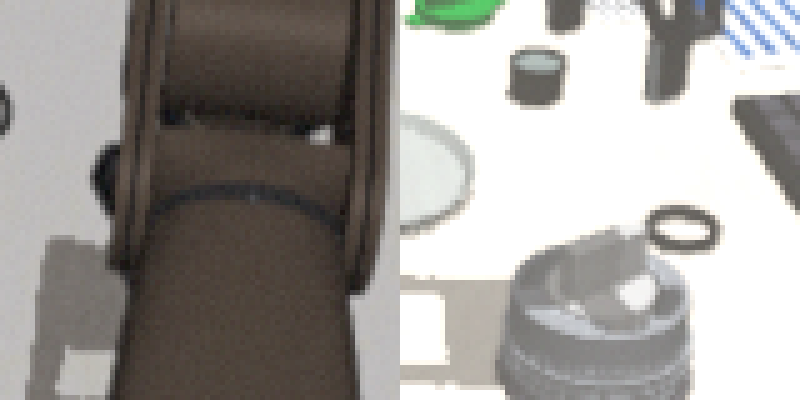

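The gripper stands above the bar cap, jaws across the bar. Only one finger shows in the side crop, near (385,172). Descending.

```bash
python3 -m inch '[{"ax":0,"ay":0,"az":0,"x":3,"y":25,"z":0,"hand":-1},{"ax":0,"ay":0,"az":0,"x":3,"y":25,"z":0,"hand":-1},{"ax":0,"ay":0,"az":0,"x":0,"y":25,"z":0,"hand":-1},{"ax":0,"ay":0,"az":0,"x":0,"y":15,"z":0,"hand":-1},{"ax":0,"ay":0,"az":0,"x":0,"y":5,"z":0,"hand":-1}]'
python3 -m inch '[{"ax":0,"ay":0,"az":0,"x":0,"y":0,"z":0,"hand":-1},{"ax":0,"ay":0,"az":0,"x":0,"y":0,"z":0,"hand":-1},{"ax":0,"ay":0,"az":0,"x":0,"y":0,"z":0,"hand":0}]'
python3 - <<'E'
from h import *; import cv2
togo([.622,.022,.078],-67)
c=read_camera("side"); u,v=proj(c,[.622,.022,.1]).astype(int); k=c["img"][v-35:v+35,u-35:u+35,::-1]; print(u-35,v-35)
cv2.imwrite("pics/a2.png",np.clip(cv2.resize(k,(560,560),interpolation=3)*1.2,0,255).astype('uint8'))
E
```

```text
time: 4.3
eef_pos: [0.619, 0.0256, 0.1039]
tcp_rot: [0.591, -0.391, 0.387, -0.589]
contact_force: [-0.8, -0.2, 0.0]
opening: 0.998
time: 4.55
eef_pos: [0.6229, 0.0242, 0.1093]
tcp_rot: [-0.589, 0.389, -0.391, 0.59]
contact_force: [-0.0, -0.0, 0.4]
opening: 0.884
t 4.55 pos [0.6229 0.0242 0.1093] xyaw -66.92 down [ 3.2e-03 -4.0e-04 -1.0e+00] F [-0.  -0.   0.4] open 0.884 q6 1.04
tool shift mm [ 1.6 31.3 -1.8] ay 0.001
337 173
```

View pics/a2.png

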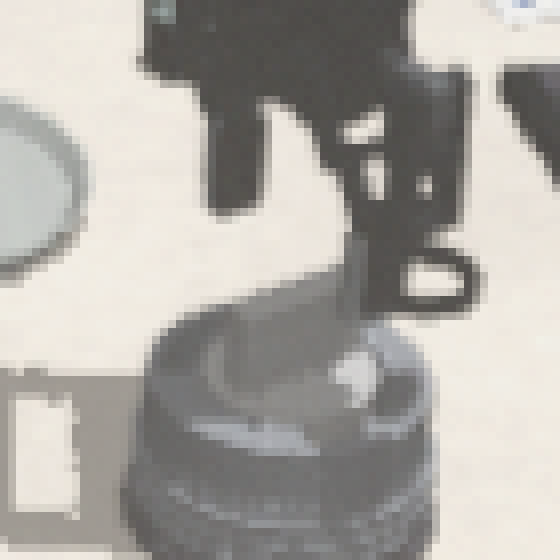

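Fingers straddle the bar: tips at about (235,210) and (365,300) in the crop, with the bar top between them near (290,300). Descending to grip height and closing softly.

```bash
python3 -m inch '[{"ax":0,"ay":0,"az":0,"x":1,"y":10,"z":0,"hand":0},{"ax":0,"ay":0,"az":0,"x":0,"y":10,"z":0,"hand":0},{"ax":0,"ay":0,"az":0,"x":0,"y":8,"z":0,"hand":0.3},{"ax":0,"ay":0,"az":0,"x":0,"y":2,"z":0,"hand":0.3},{"ax":0,"ay":0,"az":0,"x":0,"y":0,"z":0,"hand":0.3}]' 20
python3 -m inch '[{"ax":0,"ay":0,"az":0,"x":0,"y":0,"z":0,"hand":0.4},{"ax":0,"ay":0,"az":0,"x":0,"y":0,"z":0,"hand":0.5},{"ax":0,"ay":0,"az":0,"x":0,"y":0,"z":0,"hand":0.6},{"ax":0,"ay":0,"az":0,"x":0,"y":0,"z":0,"hand":0.6},{"ax":0,"ay":0,"az":0,"x":0,"y":0,"z":0,"hand":0.6}]'
python3 -m inch '[{"ax":0,"ay":0,"az":0,"x":0,"y":0,"z":0,"hand":0.7},{"ax":0,"ay":0,"az":0,"x":0,"y":0,"z":0,"hand":0.75},{"ax":0,"ay":0,"az":0,"x":0,"y":0,"z":0,"hand":0.8},{"ax":0,"ay":0,"az":0,"x":0,"y":0,"z":0,"hand":0.8}]'
python3 -c "
from h import *
togo([.622,.022,.078],-67); print(get_state()['wrist_torque'])"
```

```text
time: 5.02
eef_pos: [0.6211, 0.0228, 0.0754]
tcp_rot: [0.59, -0.391, 0.389, -0.589]
contact_force: [-0.1, 0.3, -0.3]
opening: 0.352
time: 5.43
eef_pos: [0.6225, 0.0228, 0.0778]
tcp_rot: [-0.59, 0.39, -0.39, 0.59]
contact_force: [-0.6, 0.6, 0.2]
opening: 0.199
time: 5.77
eef_pos: [0.6224, 0.0231, 0.0777]
tcp_rot: [-0.59, 0.39, -0.39, 0.59]
contact_force: [-0.7, 2.1, 2.0]
opening: 0.164
t 5.7667 pos [0.6224 0.0231 0.0777] xyaw -66.97 down [ 5.e-04  5.e-04 -1.e+00] F [-0.7  2.1  2. ] open 0.164 q6 1.04
tool shift mm [ 0.9 -0.3 -0.8] ay 0.0
[0.38251223 0.08282979 0.12383397]
```

```bash
python3 -m inch '[{"ax":0,"ay":0,"az":0,"x":0,"y":0,"z":0,"hand":1},{"ax":0,"ay":0,"az":0,"x":0,"y":0,"z":0,"hand":1},{"ax":0,"ay":0,"az":0,"x":0,"y":0,"z":0,"hand":1},{"ax":0,"ay":0,"az":0,"x":0,"y":0,"z":0,"hand":1}]' 80
python3 -m inch '[{"ax":0,"ay":0,"az":0,"x":0,"y":2,"z":0,"hand":1},{"ax":0,"ay":0,"az":0,"x":0,"y":2,"z":0,"hand":1},{"ax":0,"ay":0,"az":0,"x":0,"y":2,"z":0,"hand":1},{"ax":0,"ay":0,"az":0,"x":0,"y":0,"z":0,"hand":1},{"ax":0,"ay":0,"az":0,"x":0,"y":0,"z":0,"hand":1}]'
python3 -c "
from h import *
togo([.622,.022,.069],-67); print(get_state()['wrist_torque'])"
```

```text
time: 6.1
eef_pos: [0.6224, 0.0231, 0.0776]
tcp_rot: [-0.589, 0.39, -0.39, 0.59]
contact_force: [0.0, 4.1, 2.7]
opening: 0.152
time: 6.52
eef_pos: [0.6225, 0.0231, 0.0718]
tcp_rot: [-0.589, 0.39, -0.39, 0.59]
contact_force: [-0.8, 3.9, 4.8]
opening: 0.15
t 6.5167 pos [0.6225 0.0231 0.0718] xyaw -66.98 down [ 4.e-04  6.e-04 -1.e+00] F [-0.8  3.9  4.8] open 0.15 q6 1.04
tool shift mm [ 0.9  2.8 -0.9] ay 0.0
[0.65667596 0.16508491 0.11328066]
```

```bash
python3 -m inch '[{"ax":0,"ay":0,"az":0,"x":0,"y":1.3,"z":0,"hand":1},{"ax":0,"ay":0,"az":0,"x":-0.5,"y":1.3,"z":0,"hand":1},{"ax":0,"ay":0,"az":0,"x":0,"y":0,"z":0,"hand":1},{"ax":0,"ay":0,"az":0,"x":0,"y":0,"z":0,"hand":1}]'
python3 -m inch '[{"ax":0,"ay":-0.05,"az":0,"x":0,"y":0,"z":0,"hand":1},{"ax":0,"ay":-0.07,"az":0,"x":0,"y":0,"z":0,"hand":1},{"ax":0,"ay":-0.07,"az":0,"x":0,"y":0,"z":0,"hand":1},{"ax":0,"ay":-0.07,"az":0,"x":0,"y":0,"z":0,"hand":1},{"ax":0,"ay":0,"az":0,"x":0,"y":0,"z":0,"hand":1}]'
python3 -c "
from h import *
togo([.622,.022,.069],-67); print(get_state()['wrist_torque'])"
```

```text
time: 6.85
eef_pos: [0.6225, 0.0232, 0.0697]
tcp_rot: [-0.59, 0.39, -0.39, 0.59]
contact_force: [-0.4, 3.1, 5.3]
opening: 0.148
time: 7.27
eef_pos: [0.6234, 0.0223, 0.0702]
tcp_rot: [0.636, -0.308, 0.311, -0.636]
contact_force: [-0.7, 1.7, 6.7]
opening: 0.154
t 7.2667 pos [0.6234 0.0223 0.0702] xyaw -51.96 down [ 0.0032 -0.0017 -1.    ] F [-0.7  1.7  6.7] open 0.154 q6 0.78
tool shift mm [-0.6  1.2 -1.3] ay 0.262
[0.14844702 0.07812734 0.04649422]
```

```bash
for i in 1 2; do python3 -m inch '[{"ax":0,"ay":-0.1,"az":0,"x":0,"y":0,"z":0,"hand":1},{"ax":0,"ay":-0.1,"az":0,"x":0,"y":0,"z":0,"hand":1},{"ax":0,"ay":-0.1,"az":0,"x":0,"y":0,"z":0,"hand":1},{"ax":0,"ay":-0.1,"az":0,"x":0,"y":0,"z":0,"hand":1},{"ax":0,"ay":-0.1,"az":0,"x":0,"y":0,"z":0,"hand":1}]'; done
python3 -m inch '[{"ax":0,"ay":-0.1,"az":0,"x":0,"y":0,"z":0,"hand":1},{"ax":0,"ay":-0.1,"az":0,"x":0,"y":0,"z":0,"hand":1},{"ax":0,"ay":-0.1,"az":0,"x":0,"y":0,"z":0,"hand":1},{"ax":0,"ay":0,"az":0,"x":0,"y":0,"z":0,"hand":1},{"ax":0,"ay":0,"az":0,"x":0,"y":0,"z":0,"hand":1}]'
python3 - <<'E'
from h import *; import cv2
togo([.622,.022,.069],23); print(get_state()['wrist_torque'])
c=read_camera("side"); u,v=proj(c,[.622,.022,.1]).astype(int); k=c["img"][v-35:v+35,u-35:u+35,::-1]; print(u-35,v-35)
cv2.imwrite("pics/a3.png",np.clip(cv2.resize(k,(560,560),interpolation=3)*1.2,0,255).astype('uint8'))
E
```

```text
time: 7.68
eef_pos: [0.6238, 0.0222, 0.0704]
tcp_rot: [0.693, -0.141, 0.144, -0.692]
contact_force: [1.5, 0.3, 6.7]
opening: 0.153
time: 8.1
eef_pos: [0.6238, 0.0222, 0.0704]
tcp_rot: [0.707, 0.035, -0.032, -0.706]
contact_force: [0.3, 0.2, 6.6]
opening: 0.151
time: 8.52
eef_pos: [0.6237, 0.0222, 0.0704]
tcp_rot: [0.695, 0.139, -0.136, -0.693]
contact_force: [1.2, 0.0, 5.9]
opening: 0.15
t 8.5167 pos [0.6237 0.0222 0.0704] xyaw 22.4 down [ 0.0041 -0.0019 -1.    ] F [1.2 0.  5.9] open 0.15 q6 -0.52
tool shift mm [-1.7  1.3  0.5] ay -0.011
[ 0.20071293 -0.03879099  0.02273789]
337 173
```

View pics/a3.png

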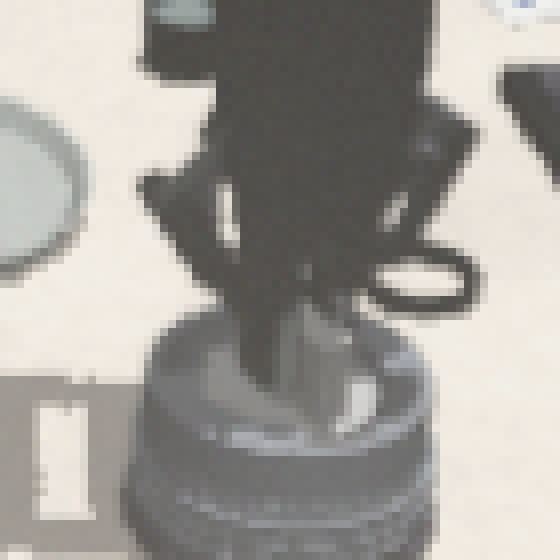

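The bar has turned with the jaws (bar end now at about (320,370) in the crop). The cap is down and turned about a quarter turn, so I'll lift.

```bash
python3 -m inch '[{"ax":0,"ay":0,"az":0,"x":0,"y":-3,"z":0,"hand":1},{"ax":0,"ay":0,"az":0,"x":0,"y":-4,"z":0,"hand":1},{"ax":0,"ay":0,"az":0,"x":0,"y":-4,"z":0,"hand":1},{"ax":0,"ay":0,"az":0,"x":0,"y":-4,"z":0,"hand":1},{"ax":0,"ay":0,"az":0,"x":0,"y":0,"z":0,"hand":1}]'
python3 -m inch '[{"ax":0,"ay":0,"az":0,"x":0,"y":-4,"z":0,"hand":1},{"ax":0,"ay":0,"az":0,"x":0,"y":-6,"z":0,"hand":1},{"ax":0,"ay":0,"az":0,"x":0,"y":-8,"z":0,"hand":1},{"ax":0,"ay":0,"az":0,"x":0,"y":-8,"z":0,"hand":1},{"ax":0,"ay":0,"az":0,"x":0,"y":-8,"z":0,"hand":1}]'
python3 -m inch '[{"ax":0,"ay":0,"az":0,"x":0,"y":-10,"z":0,"hand":1},{"ax":0,"ay":0,"az":0,"x":0,"y":-10,"z":0,"hand":1},{"ax":0,"ay":0,"az":0,"x":0,"y":-5,"z":0,"hand":1},{"ax":0,"ay":0,"az":0,"x":0,"y":0,"z":0,"hand":1},{"ax":0,"ay":0,"az":0,"x":0,"y":0,"z":0,"hand":1}]'
python3 - <<'E'
from h import *; import cv2
togo([.507,.256,.14],23)
c=read_camera("side"); u,v=proj(c,[.622,.022,.1]).astype(int); k=c["img"][v-50:v+40,u-75:u+35,::-1]; print(u-75,v-50)
cv2.imwrite("pics/a4.png",np.clip(cv2.resize(k,None,fx=6,fy=6,interpolation=3)*1.3,0,255).astype('uint8'))
E
```

```text
time: 8.98
eef_pos: [0.6213, 0.023, 0.0833]
tcp_rot: [-0.694, -0.137, 0.138, 0.694]
contact_force: [0.6, 0.4, -1.0]
opening: 0.151
time: 9.4
eef_pos: [0.6221, 0.0233, 0.1187]
tcp_rot: [0.694, 0.137, -0.137, -0.694]
contact_force: [0.0, -0.2, -0.4]
opening: 0.149
time: 9.82
eef_pos: [0.6223, 0.0232, 0.1434]
tcp_rot: [0.694, 0.138, -0.137, -0.694]
contact_force: [-0.6, -0.7, -0.9]
opening: 0.152
t 9.8167 pos [0.6223 0.0232 0.1434] xyaw 22.4 down [ 1.1e-03 -2.0e-04 -1.0e+00] F [-0.6 -0.7 -0.9] open 0.152 q6 -0.52
tool shift mm [-17.9   3.2 259.1] ay -0.01
297 158
```

View pics/a4.png

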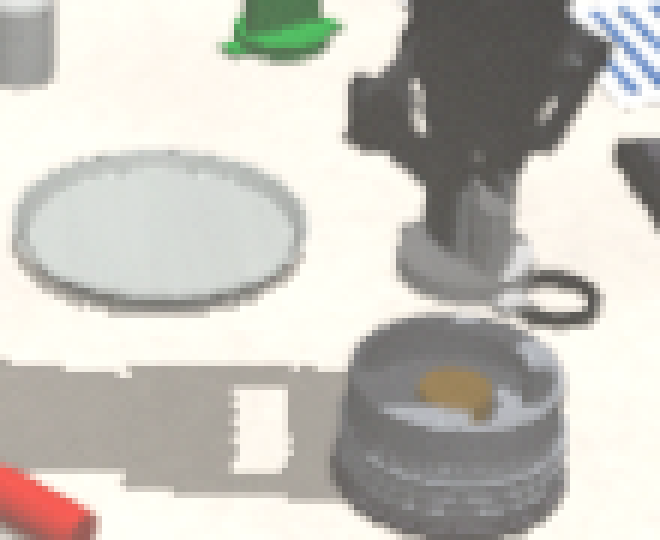

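The cap hangs level, clear of the now open housing (bulb visible at (457,390) in the crop). The tray is centred at about (159,228). Carrying it over.

```bash
python3 -m inch '[{"ax":0,"ay":0,"az":0,"x":-1,"y":0,"z":12,"hand":1},{"ax":0,"ay":0,"az":0,"x":-2,"y":0,"z":24,"hand":1},{"ax":0,"ay":0,"az":0,"x":-2,"y":0,"z":28,"hand":1},{"ax":0,"ay":0,"az":0,"x":-2,"y":0,"z":28,"hand":1},{"ax":0,"ay":0,"az":0,"x":-2,"y":0,"z":28,"hand":1}]'
python3 -m inch '[{"ax":0,"ay":0,"az":0,"x":-2,"y":0,"z":28,"hand":1},{"ax":0,"ay":0,"az":0,"x":-2,"y":0,"z":28,"hand":1},{"ax":0,"ay":0,"az":0,"x":-2,"y":0,"z":28,"hand":1},{"ax":0,"ay":0,"az":0,"x":-2,"y":0,"z":28,"hand":1},{"ax":0,"ay":0,"az":0,"x":-1,"y":0,"z":15,"hand":1}]'
python3 -m inch '[{"ax":0,"ay":0,"az":0,"x":0,"y":0,"z":8,"hand":1},{"ax":0,"ay":0,"az":0,"x":0,"y":0,"z":4,"hand":1},{"ax":0,"ay":0,"az":0,"x":0,"y":0,"z":0,"hand":1},{"ax":0,"ay":0,"az":0,"x":0,"y":0,"z":0,"hand":1}]'
python3 -m inch '[{"ax":0,"ay":0,"az":0,"x":0,"y":20,"z":0,"hand":1},{"ax":0,"ay":0,"az":0,"x":0,"y":25,"z":0,"hand":1},{"ax":0,"ay":0,"az":0,"x":0,"y":25,"z":0,"hand":1},{"ax":0,"ay":0,"az":0,"x":0,"y":15,"z":0,"hand":1},{"ax":0,"ay":0,"az":0,"x":0,"y":8,"z":0,"hand":1}]'
python3 -m inch '[{"ax":0,"ay":0,"az":0,"x":0,"y":4,"z":0,"hand":1},{"ax":0,"ay":0,"az":0,"x":0,"y":0,"z":0,"hand":1},{"ax":0,"ay":0,"az":0,"x":0,"y":0,"z":0,"hand":1}]'
python3 - <<'E'
from h import *; import cv2
togo([.507,.256,.0302],23)
c=read_camera("side"); u,v=proj(c,[.507,.256,.03]).astype(int); k=c["img"][v-45:v+35,u-45:u+45,::-1]; print(u-45,v-45)
cv2.imwrite("pics/a5.png",np.clip(cv2.resize(k,None,fx=6,fy=6,interpolation=3)*1.3,0,255).astype('uint8'))
E
```

```text
time: 10.28
eef_pos: [0.5663, 0.1322, 0.1417]
tcp_rot: [-0.693, -0.136, 0.138, 0.694]
contact_force: [0.4, 0.5, -0.7]
opening: 0.149
time: 10.7
eef_pos: [0.5085, 0.2474, 0.1417]
tcp_rot: [-0.693, -0.137, 0.139, 0.694]
contact_force: [0.2, -0.2, -1.6]
opening: 0.151
time: 11.03
eef_pos: [0.5068, 0.2554, 0.1425]
tcp_rot: [0.694, 0.137, -0.137, -0.694]
contact_force: [-0.2, -0.9, -1.0]
opening: 0.146
time: 11.45
eef_pos: [0.5056, 0.2542, 0.0469]
tcp_rot: [0.694, 0.135, -0.138, -0.694]
contact_force: [-0.6, 0.1, -1.7]
opening: 0.147
time: 11.7
eef_pos: [0.5078, 0.2557, 0.0467]
tcp_rot: [-0.694, -0.138, 0.137, 0.694]
contact_force: [-0.2, 0.9, -0.4]
opening: 0.152
t 11.7 pos [0.5078 0.2557 0.0467] xyaw 22.37 down [ 1.7e-03  5.0e-04 -1.0e+00] F [-0.2  0.9 -0.4] open 0.152 q6 -0.1
tool shift mm [-0.6 16.5  0.5] ay -0.011
278 145
```

View pics/a5.png

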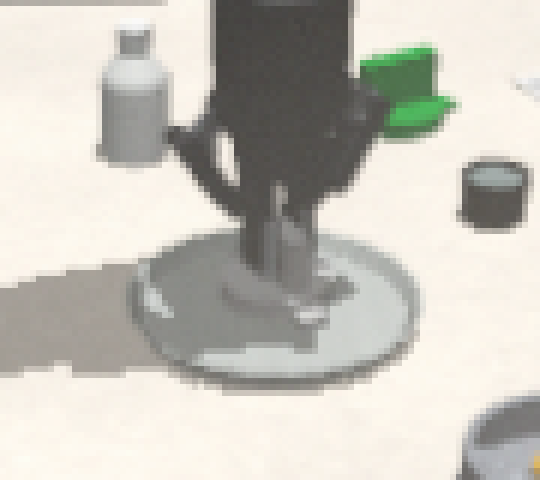

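The cap hangs just above the tray, roughly over its centre (cap at about (280,290), tray at about (275,305) in the crop). Lowering gently until contact.

```bash
python3 -m inch '[{"ax":0,"ay":0,"az":0,"x":0,"y":5,"z":0,"hand":1},{"ax":0,"ay":0,"az":0,"x":0,"y":4,"z":0,"hand":1},{"ax":0,"ay":0,"az":0,"x":0,"y":3,"z":0,"hand":1},{"ax":0,"ay":0,"az":0,"x":0,"y":2,"z":0,"hand":1},{"ax":0,"ay":0,"az":0,"x":0,"y":0,"z":0,"hand":1}]'
python3 -m inch '[{"ax":0,"ay":0,"az":0,"x":0,"y":1,"z":0,"hand":1},{"ax":0,"ay":0,"az":0,"x":0,"y":0.7,"z":0,"hand":1},{"ax":0,"ay":0,"az":0,"x":0,"y":0,"z":0,"hand":1},{"ax":0,"ay":0,"az":0,"x":0,"y":0,"z":0,"hand":1}]'
python3 -c "
from h import *
togo([.507,.256,.0302],22.4)"
```

```text
time: 12.17
eef_pos: [0.5062, 0.2558, 0.031]
tcp_rot: [0.694, 0.137, -0.138, -0.694]
contact_force: [0.6, 1.1, -1.2]
opening: 0.147
time: 12.5
eef_pos: [0.5068, 0.2559, 0.0305]
tcp_rot: [-0.694, -0.137, 0.137, 0.694]
contact_force: [-1.5, -0.5, 3.0]
opening: 0.151
t 12.5 pos [0.5068 0.2559 0.0305] xyaw 22.41 down [ 0.  0. -1.] F [-1.5 -0.5  3. ] open 0.151 q6 -0.1
tool shift mm [ 0.2  0.3 -0. ] ay 0.0
```

```bash
python3 -m inch '[{"ax":0,"ay":0,"az":0,"x":0,"y":0,"z":0,"hand":0.6},{"ax":0,"ay":0,"az":0,"x":0,"y":0,"z":0,"hand":0.4},{"ax":0,"ay":0,"az":0,"x":0,"y":0,"z":0,"hand":0.2},{"ax":0,"ay":0,"az":0,"x":0,"y":0,"z":0,"hand":0},{"ax":0,"ay":0,"az":0,"x":0,"y":0,"z":0,"hand":0}]' 20
python3 -m inch '[{"ax":0,"ay":0,"az":0,"x":0,"y":-8,"z":0,"hand":-0.2},{"ax":0,"ay":0,"az":0,"x":0,"y":-15,"z":0,"hand":-0.2},{"ax":0,"ay":0,"az":0,"x":0,"y":-25,"z":0,"hand":-0.2},{"ax":0,"ay":0,"az":0,"x":0,"y":-25,"z":0,"hand":-0.2},{"ax":0,"ay":0,"az":0,"x":0,"y":-25,"z":0,"hand":-0.2}]'
python3 -m inch '[{"ax":0,"ay":0,"az":0,"x":0,"y":-25,"z":0,"hand":-0.2},{"ax":0,"ay":0,"az":0,"x":0,"y":-25,"z":0,"hand":-0.2},{"ax":0,"ay":0,"az":0,"x":0,"y":-10,"z":0,"hand":-0.2},{"ax":0,"ay":0,"az":0,"x":0,"y":0,"z":0,"hand":-0.2},{"ax":0,"ay":0,"az":0,"x":0,"y":0,"z":0,"hand":-0.2}]'
python3 - <<'E'
from h import *; import cv2
togo([.507,.256,.0302],23)
c=read_camera("side"); cv2.imwrite("pics/a6.png",np.clip(cv2.resize(c["img"][130:330,250:420,::-1],None,fx=3,fy=3,interpolation=3)*1.3,0,255).astype('uint8'))
E
```

```text
time: 12.92
eef_pos: [0.5068, 0.2558, 0.03]
tcp_rot: [-0.694, -0.137, 0.137, 0.694]
contact_force: [-0.3, 0.3, -0.1]
opening: 0.501
time: 13.33
eef_pos: [0.5065, 0.2558, 0.1294]
tcp_rot: [0.694, 0.137, -0.137, -0.694]
contact_force: [0.5, 0.2, -0.5]
opening: 0.602
time: 13.75
eef_pos: [0.5066, 0.2558, 0.188]
tcp_rot: [-0.694, -0.138, 0.137, 0.694]
contact_force: [-0.5, 0.8, -0.4]
opening: 0.598
t 13.75 pos [0.5066 0.2558 0.188 ] xyaw 22.4 down [ 6.e-04  2.e-04 -1.e+00] F [-0.5  0.8 -0.4] open 0.598 q6 -0.1
tool shift mm [3.000e-01 1.578e+02 1.000e-01] ay -0.01
```

View pics/a6.png

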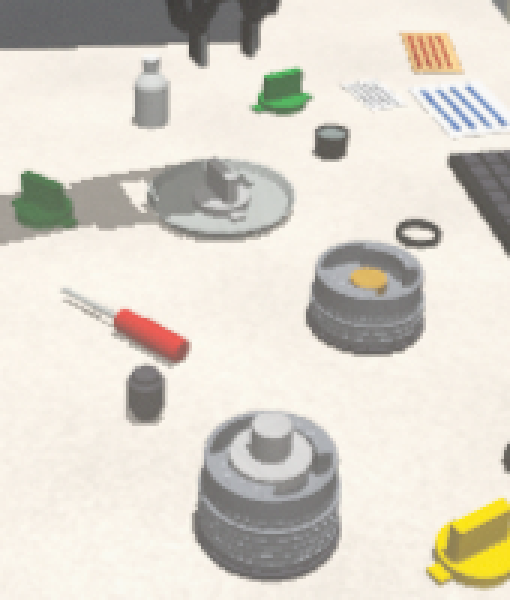

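The cap lies flat, grip up, in the middle of the tray: cap at (222,195) and tray at (222,197) in the crop. The knob cap is still on its housing at (271,445), and the gripper is clear.

```bash
python3 -c "
from plant import sign_off
print(sign_off())"
```

```text
the job is handed in; nothing more can be done
None
```

I changed over the bar-grip cap as asked and handed the job in at about 14 s of the 56 s allowed; the hand-in reports no verdict.

- **Removal:** I gripped the bar, pressed the cap down about 8 mm, turned it about 89° anticlockwise and lifted it clear. It came out level.
- **Placing:** I lowered it onto the tray floor until the wrist force showed contact (about 3 N), then released it and raised the gripper about 160 mm.
- **Last checks:** The final side picture shows the cap flat and grip up in the middle of the tray. The round-knob cap is still on its housing, and nothing touches the gripper (wrist force within noise). I judged these by eye from that picture and did not measure the cap's final position.
- **Disagreements and errors:** The two cameras differed by up to 8 mm on the tray centre and about 7 mm on the bar cap. The knob cap, which I only located roughly, differed by about 18 mm. The first batch of four move commands was refused for missing fields, with no effect on the scene.

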